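Call a workmate and show what goes where

ROBOT

A 6-joint arm with a two-finger parallel gripper is mounted at the origin on a cart in front of the work surface, level with it; the furniture and walls round the work are solid. World frame = base frame: x ahead of the robot, y to its left, z up, the work surface at z = 0. Lengths are in m, angles in rad, forces in N, time in s.
With the tool pointing down it reaches from about 0.3 to 0.875 m from the base axis. Payload 6.4 kg.
Tool frame: the origin (TCP) lies midway between the tips of the shut fingers; the grasp point (between the pads) lies 19 mm behind it; z points along the fingers, y is the direction in which the jaws open and shut (so a half turn about z gives the same grasp; the last joint's range is limited). The gripper opens to 85 mm and grips with 20 to 120 N. Pads are 22 mm wide; open, the fingers measure 114 mm over their backs; the gripper's body (76 mm by 85 mm) begins 54 mm behind the grasp point. The pads swing forward as they close: fully open they stand 13 mm farther back than shut.
Start: joints at [1.138, 0.181, 1.607, -0, 1.354, -0.206], TCP at [0.129, 0.56, 0.231] pointing down, gripper open.
Joint ranges: [-2.99, 2.99], [-0.89, 2.07], [0.3, 2.58], [-1.14, 4.28], [0, 2.63], [-3.12, 3.12]. Speed limits (rad/s): [2.57, 2.57, 3.01, 3.14, 3.14, 3.14].

INTERFACE

Orientations are given as a unit quaternion [w, x, y, z].
In Python, from bench import get_obs, camera, hand_in gives the robot as it stands.
- The arm moves only by the tool drive_tool, never from a script. Its argument "deltas" is a list of rows, each a list of 2 entries, a list of its own where there are three numbers: the shift along the world's x, y, z in m, then the turn about the world's z in rad. A call has 1 to 10 rows; each row shifts and turns the pose as measured when the row begins; what a row does not reach is not made up. A row lasts 1/10 s, in which the tool goes at most 50 mm and 8.59 degrees, less where a joint would pass 70% of its speed; a pose out of reach is approached as far as the arm can. A call is refused whole if a number of a shift passes 0.05 or a number of a turn 0.15, either way. A call with a gripper value outside its range is refused whole. "gripper" is the opening, from 0 (shut) to 1 (fully open), set as the call begins (left out, the last holds). The fingers move at their own pace and stop on an object; the grip force is fixed at half the most. Time passes only in rows, so rows that do not move let the fingers close. It gives the time, the measured TCP pose, the force and the opening at its end, in the units of the state.
- get_obs(): the state, without advancing time (a new reading comes with each control period).
- camera(name): name is "side" or "top" or "wrist"; returns a dict with "frame" (420x560x3 uint8, red, green, blue), "fx", "fy", "cx", "cy" (pixels), "eye" and "attitude" of the camera in the world. Camera axes: x right, y down, z forward; pixel columns grow to the right and rows downward; lengths in m; the calibration is good to about 2 mm. A picture is of the moment at which its call begins. There is no depth.
- hand_in(): hands the job in, once; it reports no verdict.
The state is a dict: "time_s": time; "q": joint angles; "dq": joint speeds; "joint_efforts": joint torques, N m; "eef_pos": TCP position; "eef_rot": TCP orientation; "wrist_force": force on the tool from outside, world axes, zero at the start; "torque": the same for the moment, N m; "opening": opening from 0.0 (shut) to 1.0 (fully open).
Only numpy, scipy, OpenCV 4.12 (cv2) and the standard library are available. Lean on these libraries where they do the work, as an engineer would, in place of code of your own. Each camera call takes 0.05 s, during which the arm holds its last target.

TASK

Call your workmate by pressing the green button fully down and letting it go, then show what has to be put away: point straight down at the middle of the red tin that stands with the blue case and the black brick, fingertips two to four centimetres above its lid, and stay there for three seconds. Then show where it belongs by pointing in the same way above the middle of the empty yellow tray, fingertips two to four centimetres above its rim, for three seconds. Do not touch the tin, the tray, the case or the brick, and do not point at the case or the brick.

Things in the scene. Friction and masses are not known exactly. Their poses are not given: they have to be found in the camera images.
- call_button (a joint): travel of the green push button in m: 0 released, 0.006 fully down; a spring pushes it back up, 5 N holds it fully down
- call_button_top (a point): centre of the top face of the green round push button, 36 mm across, on a small black housing fixed to the bench; it is pressed straight down; the point moves with the button
- tin_top (a point): centre of the lid (highest surface) of the loose red tin, 42 x 60 mm and 34 mm high, in a loose row with the blue case and the black brick (another red tin far back on the bench plays no part); z is up
- tray_mouth (a point): centre of the open mouth, at rim height, of the empty yellow tray fixed on the bench, 108 x 126 mm over its rim and 30 mm high, floor 27 mm below this point; z is up
- tin: the loose red tin, 42 x 60 x 34 mm; origin at the centre of its underside, on the bench; z is up
- tray: the yellow tray, 108 x 126 mm over its rim and 30 mm high; origin at the centre of its underside, on the bench
- case: the loose small blue case, 50 x 70 x 24 mm, not to be touched or pointed at; origin at the centre of its underside
- brick: the loose black charger brick, 50 x 95 x 30 mm, not to be touched or pointed at; origin at the centre of its underside
- case_top (a point): centre of the top of the blue case, 24 mm above the bench
- brick_top (a point): centre of the top of the black brick, 30 mm above the bench
There are look-alikes about, which are no part of the job. Leave any orange or turquoise look-alike of the tin alone.

How it is judged:
By the outcome, as a careful person would: the job done as asked, in the order asked, and still so for the second after the job is handed in, with the robot touching nothing.
It also fails if it takes over 58 s, if anything falls off the work surface, if the arm or the gripper's body presses on something with over 40 N, if the wrist force passes 120 N, or if a joint passes its speed limit or range.

## Working session

There is one attempt and no reset: what is moved stays moved. The work goes in short steps, Python scripts to look and compute and a tool call to move; the robot and the scene stay as the last step left them, time stands still between calls to the robot, and variables do not carry over. Pictures are saved under pics/ and viewed, and the job is handed in when it is done.

Besides the shell and the picture viewer there is one more tool, called as name(argument=value, ...), one argument or row to a line, values as JSON. drive_tool: Moves the arm, as the interface text tells. Its arguments: {"type":"object","properties":{"deltas":{"type":"array","items":{"type":"array"}},"gripper":{"type":"number"}},"required":["deltas"]}

```bash
mkdir -p pics
cat > h.py <<'E'
import numpy as np,cv2,pickle
from bench import get_obs,camera,hand_in
def snap(n,f):
    c=camera(n); cv2.imwrite('pics/'+f+'.png',c['frame'][:,:,::-1]); pickle.dump(c,open('pics/'+f+'.pkl','wb')); return c
E
python3 - <<'E'
from h import *
for n in ('top','side'):
    c=snap(n,n+'0'); print({k:v for k,v in c.items() if k!='frame'})
print(get_obs())
E
```

```text
{'fx': 381.29185437589325, 'fy': 381.29185437589325, 'cx': 280.7339616891039, 'cy': 206.47841443257923, 'eye': array([0.38997521, 0.21692798, 0.87336307]), 'attitude': array([ 0.06925179, -0.6474443 ,  0.75476577, -0.07967872])}
{'fx': 523.8346858540197, 'fy': 523.8346858540197, 'cx': 272.1499930035061, 'cy': 214.13737501882238, 'eye': array([0.13874361, 0.89789367, 0.3513927 ]), 'attitude': array([ 0.15882575, -0.21852699,  0.78264561, -0.56079068])}
{'time_s': 0.1, 'q': array([ 1.13770371e+00,  1.81479512e-01,  1.60791069e+00,  5.51494628e-06,
        1.35380161e+00, -2.06292018e-01]), 'dq': array([ 0.0006571 , -0.00107392, -0.00342876, -0.00219404,  0.00049508,
       -0.00060427]), 'joint_efforts': array([ 1.08365130e-04, -4.45875120e+01, -3.52236986e+01, -3.69868858e-04,
        4.18540119e-03, -2.47587883e-05]), 'eef_pos': array([0.12905809, 0.55981752, 0.23046577]), 'eef_rot': array([-2.53844736e-04,  1.13157964e-01,  9.93576688e-01, -7.58224588e-04]), 'wrist_force': array([-0.11476063,  0.62174437,  0.90747328]), 'torque': array([ 0.03799432, -0.02937271, -0.00200453]), 'opening': 1.0037443884206498}
```

View pics/top0.png

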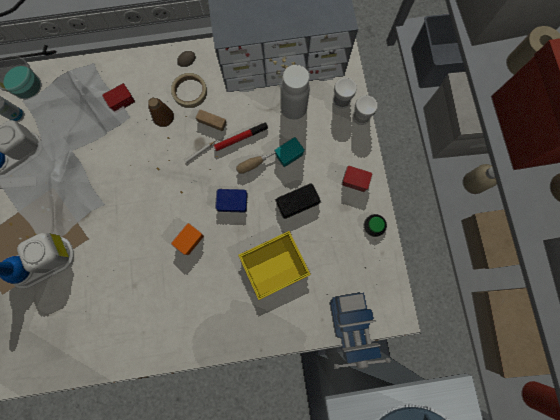

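View pics/side0.png

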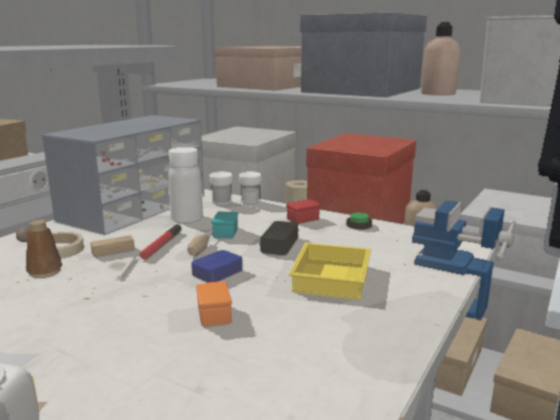

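The top view shows the red tin at (357,178) in a row with the brick (298,200) and the case (231,200). The tray is at (275,265) and the green button at (375,225). The other red tin is at (119,96), and a vise stands at (355,330). I'll segment the objects by colour and back-project them.

```bash
cat >> h.py <<'E'
from scipy.spatial.transform import Rotation as R
def rot(c):
    w,x,y,z=c['attitude']; return R.from_quat([x,y,z,w]).as_matrix()
def back(c,uv,z):
    d=rot(c)@np.array([(uv[0]-c['cx'])/c['fx'],(uv[1]-c['cy'])/c['fy'],1]); e=np.array(c['eye']); return e+d*(z-e[2])/d[2]
def proj(c,p):
    q=rot(c).T@(np.array(p)-c['eye']); return np.array([c['fx']*q[0]/q[2]+c['cx'],c['fy']*q[1]/q[2]+c['cy']])
E
python3 - <<'E'
from h import *
c=pickle.load(open('pics/top0.pkl','rb')); s=pickle.load(open('pics/side0.pkl','rb'))
print(rot(c).round(3),rot(s).round(3)); print('tcp',proj(c,[.129,.56,.231]),'base',proj(c,[0,0,0]),proj(s,[.129,.56,.231]))
im=cv2.resize(c['frame'][120:345,200:440],None,fx=3.3,fy=2.6) if 0 else cv2.resize(c['frame'][130:310,190:420],None,fx=3.3,fy=3.3,interpolation=cv2.INTER_CUBIC)
cv2.imwrite('pics/crop.png',im[:,:,::-1])
im=cv2.resize(s['frame'][180:310,180:390],None,fx=3.8,fy=3.8,interpolation=cv2.INTER_CUBIC)
cv2.imwrite('pics/crops.png',im[:,:,::-1])
for n,uv,z in [('tin',(357,178),.034),('brick',(298,200),.03),('case',(231,200),.024),('tray',(275,265),.03),('btn',(375,225),.03),('otherred',(119,96),.034)]: print(n,back(c,uv,z).round(3))
E
```

```text
[[-0.152 -0.966  0.208]
 [-0.988  0.149 -0.031]
 [-0.001 -0.21  -0.978]] [[-0.854 -0.164  0.494]
 [-0.52   0.276 -0.808]
 [-0.004 -0.947 -0.321]]
tcp [ 78.67634172 503.03122218] base [415.18951116 464.68413671] [587.05670661 252.60379045]
tin [0.608 0.008 0.034]
brick [0.578 0.149 0.03 ]
case [0.603 0.3   0.024]
tray [0.441 0.223 0.03 ]
btn [ 0.495 -0.012  0.03 ]
otherred [0.896 0.533 0.034]
```

```bash
sleep 0
```

```text
(no output)
```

View pics/crop.png

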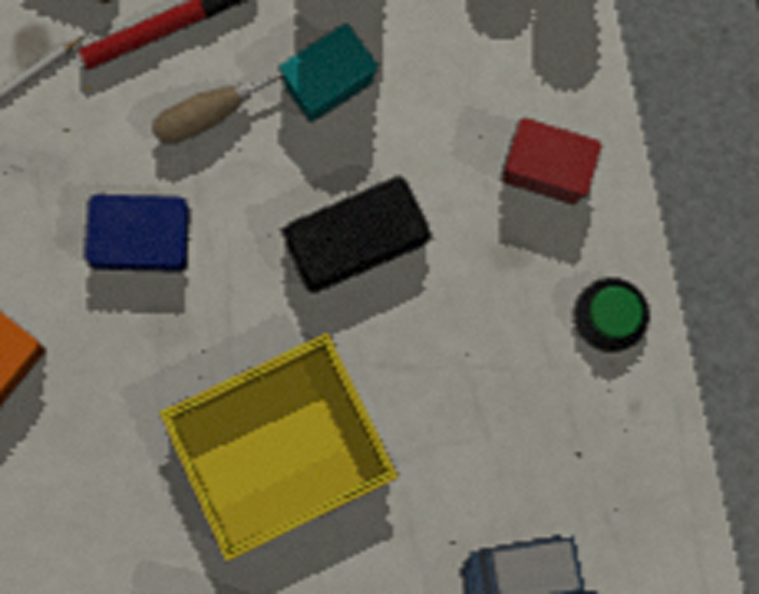

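View pics/crops.png

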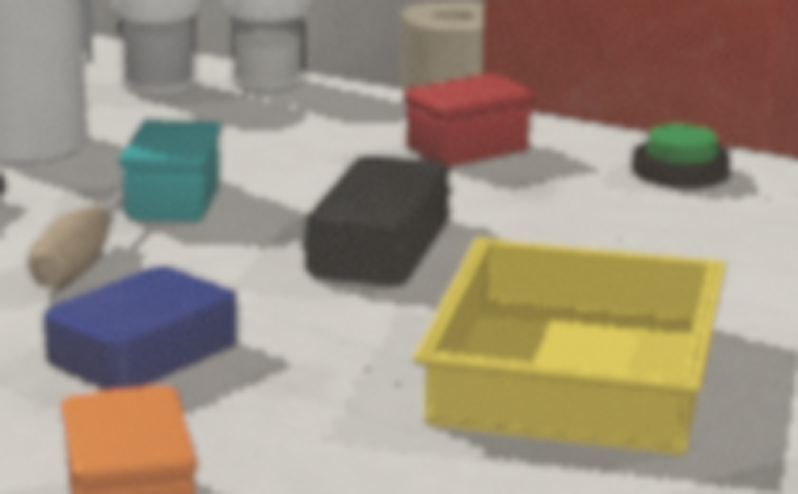

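Run:
```python
from h import *
c=pickle.load(open('pics/top0.pkl','rb')); s=pickle.load(open('pics/side0.pkl','rb'))
T=lambda p:(190+(p[0]+.5)/3.3-.5,130+(p[1]+.5)/3.3-.5); S=lambda p:(180+(p[0]+.5)/3.8-.5,180+(p[1]+.5)/3.8-.5)
def tri(a,b):
    da=back(c,a,0)-c['eye']; db=back(s,b,0)-s['eye']
    M=np.c_[da,-db]; t,r,*_=np.linalg.lstsq(M,s['eye']-c['eye'],rcond=None)
    return c['eye']+da*t[0], s['eye']+db*t[1]
print('btn',tri(T((616,312)),S((683,138))))
for z in (.02,.025,.03):
  print(z,back(c,T((616,312)),z),back(s,S((683,138)),z))
tray=[back(c,T(p),.03) for p in [(328,336),(395,477),(228,557),(163,411)]]
print('tray',np.mean(tray,0),[np.linalg.norm(tray[i]-tray[i-1]).round(3) for i in range(4)])
tray=[back(s,S(p),.03) for p in [(480,238),(724,263),(698,388),(416,358)]]
print('tray side',np.mean(tray,0),[np.linalg.norm(tray[i]-tray[i-1]).round(3) for i in range(4)])
tin=[back(c,T(p),.034) for p in [(521,119),(601,147),(581,190),(506,167)]]
print('tin',np.mean(tin,0),[np.linalg.norm(tin[i]-tin[i-1]).round(3) for i in range(4)])
tin=[back(s,S(p),.034) for p in [(491,75),(531,95),(443,113),(406,92)]]
print('tin side',np.mean(tin,0),[np.linalg.norm(tin[i]-tin[i-1]).round(3) for i in range(4)])
m=cv2.inRange(cv2.cvtColor(c['frame'],cv2.COLOR_RGB2HSV),(45,100,50),(80,255,255))[200:250,350:400]
y,x=np.nonzero(m);print(x.mean()+350,y.mean()+200,len(x),np.ptp(x),np.ptp(y), back(c,(x.mean()+350,y.mean()+200),.025))
```

```text
btn (array([ 0.49780743, -0.01781695,  0.01913615]), array([ 0.49813807, -0.01768961,  0.0191429 ]))
0.02 [ 0.49769838 -0.01757956  0.02      ] [ 0.49721094 -0.01532769  0.02      ]
0.025 [ 0.49706721 -0.01620554  0.025     ] [ 0.49180244 -0.00154915  0.025     ]
0.03 [ 0.49643604 -0.01483152  0.03      ] [0.48639394 0.01222939 0.03      ]
tray [0.44341935 0.22460846 0.03      ] [np.float64(0.121), np.float64(0.104), np.float64(0.121), np.float64(0.105)]
tray side [0.44181148 0.22813786 0.03      ] [np.float64(0.125), np.float64(0.105), np.float64(0.122), np.float64(0.105)]
tin [0.61035798 0.00758268 0.034     ] [np.float64(0.037), np.float64(0.058), np.float64(0.034), np.float64(0.054)]
tin side [0.60702313 0.01337283 0.034     ] [np.float64(0.056), np.float64(0.04), np.float64(0.056), np.float64(0.04)]
376.27748691099475 223.96858638743456 191 15 14 [ 0.49759195 -0.01622127  0.025     ]
```

drive_tool(
  deltas=[
    [[0.026,-0.041,0],0],
    [[0.026,-0.041,0],0],
    [[0.026,-0.041,0],0],
    [[0.026,-0.041,0],0],
    [[0.026,-0.041,0],0],
    [[0.026,-0.041,0],0],
    [[0.026,-0.041,0],0],
    [[0.026,-0.041,0],0],
  ],
  gripper=0,
)

```text
time_s: 0.9
eef_pos: [0.3363, 0.2231, 0.2268]
eef_rot: [-0.001, 0.107, 0.994, -0.002]
wrist_force: [1.6, 0.5, 0.2]
opening: 0.002
```

drive_tool(
  deltas=[
    [[0.025,-0.04,0],0],
    [[0.025,-0.04,0],0],
    [[0.025,-0.04,0],0],
    [[0.025,-0.04,0],0],
    [[0.025,-0.04,0],0],
    [[0.025,-0.03,-0.02],0],
    [[0,0,-0.02],0],
  ],
)

```text
time_s: 1.6
eef_pos: [0.4937, -0.0239, 0.1883]
eef_rot: [0.003, 0.111, 0.994, -0.003]
wrist_force: [-1.1, 1.8, -0.2]
opening: 0.003
```

Run:
```python
from h import *
c=snap('wrist','w1');print({k:v for k,v in c.items() if k!='frame'})
o=get_obs();print(o['eef_pos'],o['q']); print(proj(c,[.4975,-.0175,.02]),proj(c,[.608,.009,.034]))
```

```text
{'fx': 300.8985619421516, 'fy': 300.8985619421516, 'cx': 280.5060660414321, 'cy': 210.59555143355453, 'eye': array([ 0.42563021, -0.00776657,  0.33039288]), 'attitude': array([0.1116517 , 0.77315442, 0.61836469, 0.08597234])}
[ 0.49050784 -0.02194618  0.18461898] [-0.28456792  0.04084056  1.86019753 -0.0038358   1.24031303 -1.63299514]
[288.02174521 194.32733202] [333.00155897 287.11433287]
```

View pics/w1.png

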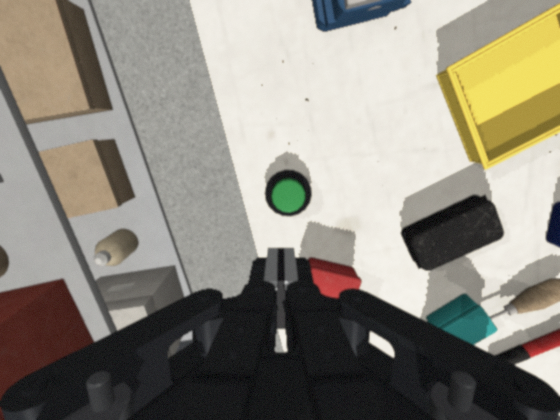

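The wrist view shows the button at about (288,195), which matches the projection (288.0,194.3). I'll refine its position and then press.

Run:
```python
from h import *
c=pickle.load(open('pics/w1.pkl','rb'));t=pickle.load(open('pics/top0.pkl','rb'))
m=cv2.inRange(cv2.cvtColor(c['frame'],cv2.COLOR_RGB2HSV),(45,80,40),(85,255,255))[150:240,240:340]
y,x=np.nonzero(m);u=(x.mean()+240,y.mean()+150);print(u,len(x))
for z in (.015,.02,.025,.03): print(z,back(c,u,z)[:2],back(t,(376.3,224),z)[:2])
o=get_obs();print(o['eef_pos'],o['time_s'])
```

```text
(np.float64(287.93333333333334), np.float64(195.13838383838385)) 990
0.015 [ 0.4995104 -0.0179406] [ 0.49878157 -0.0190054 ]
0.02 [ 0.49833916 -0.01777931] [ 0.49814777 -0.01763108]
0.025 [ 0.49716792 -0.01761801] [ 0.49751396 -0.01625676]
0.03 [ 0.49599668 -0.01745672] [ 0.49688016 -0.01488243]
[ 0.49050784 -0.02194618  0.18461898] 1.65
```

Button estimate: (0.498, -0.018), top at about z = 0.020–0.022. The TCP is at (0.4905, -0.022, 0.185).

drive_tool(
  deltas=[
    [[0.007,0.004,-0.03],0],
    [[0,0,-0.03],0],
    [[0,0,-0.03],0],
    [[0,0,-0.02],0],
    [[0,0,-0.015],0],
    [[0,0,0],0],
    [[0,0,0],0],
  ],
)

```text
time_s: 2.35
eef_pos: [0.494, -0.0148, 0.0554]
eef_rot: [-0.003, 0.11, 0.994, -0.001]
wrist_force: [-0.9, -0.1, 0.6]
opening: 0.001
```

drive_tool(
  deltas=[
    [[0.004,-0.003,-0.012],0],
    [[0,0,-0.008],0],
    [[0,0,-0.003],0],
    [[0,0,0],0],
  ],
)

```text
time_s: 2.75
eef_pos: [0.5004, -0.0181, 0.0335]
eef_rot: [-0.001, 0.109, 0.994, -0.001]
wrist_force: [0.6, -0.2, -0.0]
opening: 0.003
```

drive_tool(
  deltas=[
    [[-0.001,0,-0.004],0],
    [[0,0,-0.003],0],
    [[0,0,-0.003],0],
    [[0,0,-0.002],0],
  ],
)

```text
time_s: 3.15
eef_pos: [0.4999, -0.0183, 0.0213]
eef_rot: [-0.0, 0.109, 0.994, -0.001]
wrist_force: [-0.4, 0.3, 1.6]
opening: 0.001
```

drive_tool(
  deltas=[
    [[0,0,-0.002],0],
    [[0,0,-0.002],0],
  ],
)

```text
time_s: 3.35
eef_pos: [0.4999, -0.0183, 0.0173]
eef_rot: [-0.0, 0.109, 0.994, -0.001]
wrist_force: [-1.7, 1.0, 4.5]
opening: -0.002
```

drive_tool(
  deltas=[
    [[0,0,-0.002],0],
    [[0,0,-0.002],0],
  ],
)

```text
time_s: 3.55
eef_pos: [0.5001, -0.0183, 0.0154]
eef_rot: [-0.001, 0.109, 0.994, -0.001]
wrist_force: [-14.5, 2.2, 38.7]
opening: -0.002
```

The force has jumped to about 39 N at a z that has stopped moving, so the button is fully down. Releasing it now.

drive_tool(
  deltas=[
    [[0,0,0.004],0],
    [[0,0,0.02],0],
    [[0,0,0.03],0],
    [[0,0,0.03],0],
    [[0,0,0.03],0],
    [[0,0,0.01],0],
    [[0,0,0],0],
  ],
)

```text
time_s: 4.25
eef_pos: [0.499, -0.0181, 0.1429]
eef_rot: [-0.001, 0.109, 0.994, -0.001]
wrist_force: [-0.4, 0.1, 0.2]
opening: 0.002
```

Run:
```python
from h import *
c=snap('wrist','w2');snap('side','s2')
o=get_obs();print(o['eef_pos'],o['time_s'],o['wrist_force']); print(proj(c,[.608,.009,.034]))
```

```text
[ 0.49798747 -0.01783147  0.14113826] 4.35 [ 0.05518065  0.44474419 -0.03177384]
[333.31542075 309.86676513]
```

View pics/w2.png

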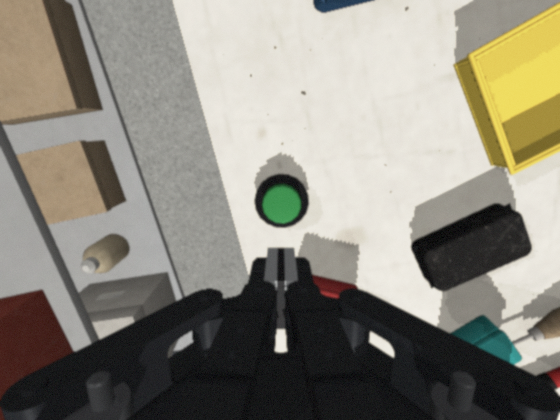

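View pics/s2.png

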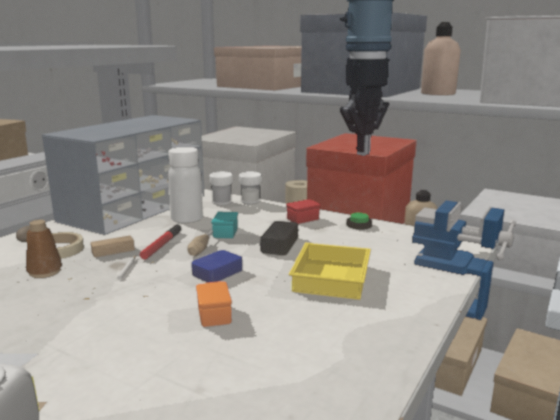

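The button is back up and everything else is where it was. In the wrist view the fingers partly hide the tin. I'll refine the tin and tray poses by fitting box silhouettes to both fixed cameras.

```bash
cat > fit.py <<'E'
from h import *
from scipy.optimize import minimize
def mask(c,lo,hi,roi,wrap=False):
    h=cv2.cvtColor(c['frame'],cv2.COLOR_RGB2HSV); h[...,0]=(h[...,0].astype(int)+60)%180
    m=np.zeros(h.shape[:2],np.uint8);x0,y0,x1,y1=roi;m[y0:y1,x0:x1]=cv2.inRange(h,lo,hi)[y0:y1,x0:x1];return cv2.morphologyEx(m,cv2.MORPH_CLOSE,np.ones((5,5)))>0
def sil(c,p,L):
    x,y,a=p;w,l,h=L;P=[]
    for sx in(-1,1):
        for sy in(-1,1):
            for z in(0,h):P.append(proj(c,[x+np.cos(a)*sx*w/2-np.sin(a)*sy*l/2,y+np.sin(a)*sx*w/2+np.cos(a)*sy*l/2,z]))
    K=8;hull=cv2.convexHull((np.array(P)*1).astype(np.float32))
    m=np.zeros((420*4,560*4),np.uint8);cv2.fillPoly(m,[np.round((hull+.5)*4*16-8).astype(np.int32)],255,shift=4)
    return cv2.resize(m,(560,420),interpolation=cv2.INTER_AREA)/255.
def fit(views,p0,L):
    def cost(p):return sum(np.abs(sil(c,p,L)-m).sum()/m.sum() for c,m in views)
    best=None
    for a in np.arange(0,np.pi,.2):
        p=[p0[0],p0[1],a];k=cost(p)
        if best is None or k<best[0]:best=(k,p)
    r=minimize(cost,best[1],method='Nelder-Mead',options=dict(initial_simplex=np.array(best[1])+np.array([[0,0,0],[.01,0,0],[0,.01,0],[0,0,.2]])))
    return r.x,r.fun
t=pickle.load(open('pics/top0.pkl','rb')); s=pickle.load(open('pics/side0.pkl','rb'))
for n,lo,hi,rt,rs,p0,L in [('tin',(50,100,40),(70,255,255),(335,160,380,200),(284,198,323,225),(.608,.009),(.042,.06,.034)),
  ('tray',(77,120,40),(100,255,255),(230,225,320,305),(285,240,380,300),(.443,.226),(.108,.126,.03))]:
    mt=mask(t,lo,hi,rt);ms=mask(s,lo,hi,rs);print(n,mt.sum(),ms.sum())
    for nm,v in(('top',[(t,mt)]),('side',[(s,ms)]),('both',[(t,mt),(s,ms)])):print(nm,*fit(v,p0,L))
E
python3 fit.py
```

```text
tin 525 699
top [0.61053907 0.00513557 2.66213474] 0.14763025210084033
side [ 0.61324841 -0.00601604  2.80818466] 0.1594490729052708
both [0.6102035  0.00370252 2.68056125] 0.3896688907322586
tray 2843 3441
top [0.44320513 0.22499302 0.29621984] 0.02109343209672191
side [0.4450991  0.22200776 0.35498094] 0.11946823483825382
both [0.44307016 0.22531255 0.31288549] 0.16875144979140208
```

```bash
cat > v.py <<'E'
from fit import *
out=[]
for c,roi,r in((t,(335,160,380,200),(330,155,385,205)),(s,(284,198,323,225),(275,190,335,230))):
    m=mask(c,(50,100,40),(70,255,255),roi); im=c['frame'].copy(); 
    e=sil(c,(.609,.0085,2.9),(.042,.06,.034))>.5
    a=np.hstack([cv2.resize(x[r[1]:r[3],r[0]:r[2]],(390,290),interpolation=cv2.INTER_NEAREST) for x in (im,np.dstack([m*255,e*255,0*e]).astype(np.uint8))]);out.append(a)
    print(cv2.cvtColor(c['frame'],cv2.COLOR_RGB2HSV)[[180,195,205] if c is t else [215,205,220],[357,357,365] if c is t else [303,303,325]])
cv2.imwrite('pics/m.png',np.vstack(out)[:,:,::-1])
E
python3 v.py|tail -6
```

```text
[[  2 166 109]
 [ 23  23  90]
 [ 30  17  91]]
[[  1 139 128]
 [  1 140 171]
 [ 19  18 153]]
```

View pics/m.png

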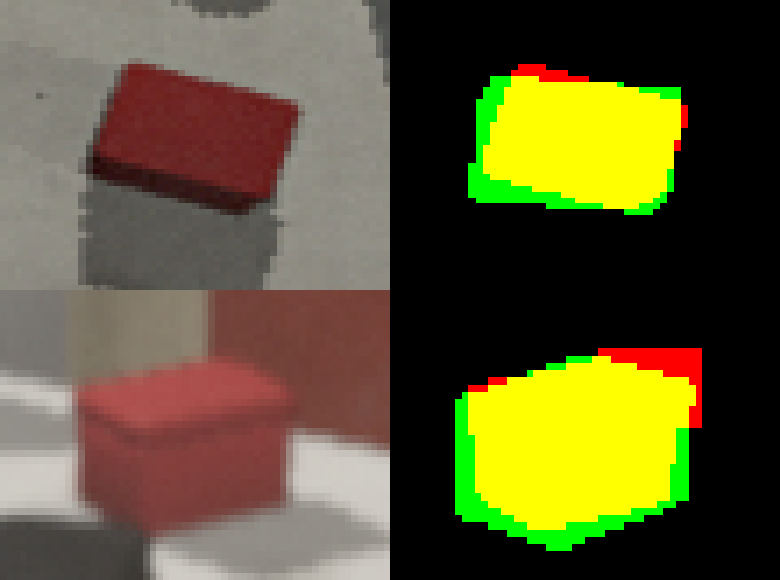

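Run:
```python
from h import *
t=pickle.load(open('pics/top0.pkl','rb')); s=pickle.load(open('pics/side0.pkl','rb'))
for c,P in((t,[(347.6,165.5),(371.5,172.3),(367.9,188.1),(342.6,180.7)]),(s,[(308.8,199.2),(319.6,204.7),(297.3,209.9),(286.5,203.7)])):
    b=np.array([back(c,p,.034) for p in P]);print(b.mean(0).round(4),[np.linalg.norm(b[i]-b[i-1]).round(3) for i in range(4)],np.degrees(np.arctan2(*(b[1]-b[0])[1::-1])).round())
```

```text
[0.6107 0.0066 0.034 ] [np.float64(0.039), np.float64(0.057), np.float64(0.039), np.float64(0.06)] -116.0
[0.6063 0.0134 0.034 ] [np.float64(0.056), np.float64(0.042), np.float64(0.056), np.float64(0.045)] 148.0
```

The lid estimates from the two views differ by about 8 mm. I'll turn the wrist so its camera can see the tin past the fingers.

drive_tool(
  deltas=[
    [[0,0,0.01],-0.14],
    [[0,0,0.01],-0.14],
    [[0,0,0.01],-0.14],
    [[0,0,0],-0.14],
    [[0,0,0],-0.14],
    [[0,0,0],-0.14],
    [[0,0,0],-0.14],
    [[0,0,0],0],
  ],
)

```text
time_s: 5.15
eef_pos: [0.4889, -0.0156, 0.1551]
eef_rot: [-0.016, 0.58, 0.814, 0.001]
wrist_force: [0.3, 0.3, 0.8]
opening: 0.003
```

Run:
```python
from h import *
c=snap('wrist','w3')
o=get_obs();print(o['eef_pos'],o['time_s'],o['q']); print(proj(c,[.610,.008,.034]),proj(c,[.443,.226,.03]))
```

```text
[ 0.48868888 -0.0155686   0.15494683] 5.2 [-0.284014    0.09278199  1.87107367  0.01405794  1.20801286 -0.62565377]
[416.09872999 227.00081857] [ 332.52597241 -120.85009835]
```

View pics/w3.png

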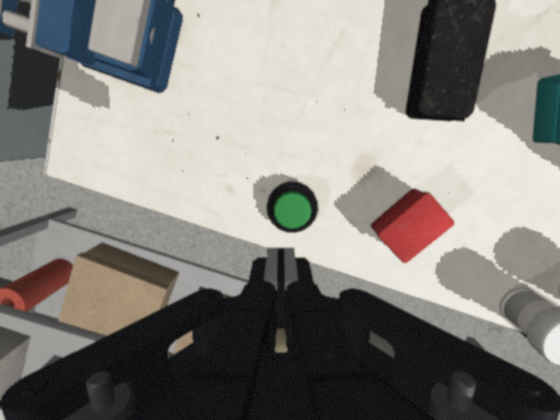

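The wrist view shows the lid centred near (417,226), against a predicted (416.1,227). That confirms the tin at (0.610, 0.008). Moving above it.

drive_tool(
  deltas=[
    [[0.03,0.006,0],0],
    [[0.03,0.006,0],0],
    [[0.03,0.006,0],0],
    [[0.025,0.005,0],0],
    [[0,0,0],0],
    [[0,0,0],0],
  ],
)

```text
time_s: 5.8
eef_pos: [0.6033, 0.0091, 0.1469]
eef_rot: [-0.022, 0.569, 0.822, -0.001]
wrist_force: [-0.8, -0.5, 0.5]
opening: 0.004
```

drive_tool(
  deltas=[
    [[0.004,0,-0.025],0],
    [[0.002,0,-0.02],0],
    [[0,0,-0.015],0],
    [[0,0,-0.007],0],
    [[0,0,0],0],
    [[0,0,0],0],
  ],
)

```text
time_s: 6.4
eef_pos: [0.6049, 0.0086, 0.0765]
eef_rot: [-0.024, 0.566, 0.824, -0.002]
wrist_force: [-0.0, -0.5, -0.1]
opening: 0.004
```

drive_tool(
  deltas=[
    [[0.006,0,-0.006],0],
    [[0,0,-0.005],0],
    [[0,0,0],0],
    [[0,0,0],0],
  ],
)

```text
time_s: 6.8
eef_pos: [0.6132, 0.0082, 0.0672]
eef_rot: [-0.022, 0.566, 0.824, -0.001]
wrist_force: [-0.9, -0.7, 0.6]
opening: -0.002
```

Run:
```python
from h import *
c=snap('side','s3');t=snap('top','t3');w=snap('wrist','w4')
o=get_obs();print(o['eef_pos'],o['time_s']);print(proj(c,o['eef_pos']),proj(w,o['eef_pos']),proj(w,[.61,.008,.034]))
a=cv2.resize(c['frame'][140:240,250:400],(600,400));cv2.imwrite('pics/s3c.png',a[:,:,::-1])
```

```text
[0.61294523 0.00826171 0.0672077 ] 6.95
[301.63865037 187.22366804] [280.45303931 263.9038617 ] [277.34989813 240.78329295]
```

View pics/s3c.png

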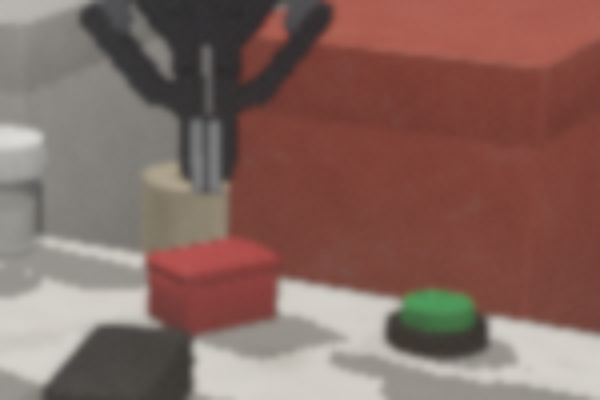

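View pics/w4.png

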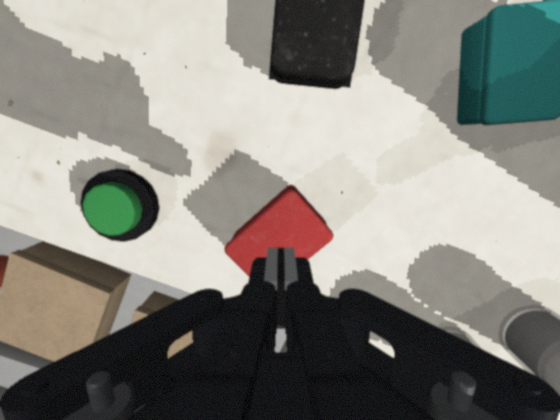

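The wrist view shows the lid's outer corners at (332,235) and (227,247), so its centre is near (279.5,241). The prediction was (277,241), so the fingertips are central to within about 2 mm. I'll trim the height and hold.

drive_tool(
  deltas=[
    [[-0.002,0,-0.004],0],
    [[0,0,0],0],
    [[0,0,0],0],
    [[0,0,0],0],
    [[0,0,0],0],
    [[0,0,0],0],
    [[0,0,0],0],
    [[0,0,0],0],
    [[0,0,0],0],
    [[0,0,0],0],
  ],
)

```text
time_s: 7.95
eef_pos: [0.6109, 0.0083, 0.0633]
eef_rot: [-0.021, 0.566, 0.824, -0.001]
wrist_force: [1.1, 0.0, 0.9]
opening: -0.004
```

drive_tool(
  deltas=[
    [[0,0,0],0],
    [[0,0,0],0],
    [[0,0,0],0],
    [[0,0,0],0],
    [[0,0,0],0],
    [[0,0,0],0],
    [[0,0,0],0],
    [[0,0,0],0],
    [[0,0,0],0],
    [[0,0,0],0],
  ],
)

```text
time_s: 8.95
eef_pos: [0.6109, 0.0083, 0.0633]
eef_rot: [-0.021, 0.566, 0.824, -0.001]
wrist_force: [0.6, -0.2, 0.3]
opening: 0.001
```

drive_tool(
  deltas=[
    [[0,0,0],0],
    [[0,0,0],0],
    [[0,0,0],0],
    [[0,0,0],0],
    [[0,0,0],0],
    [[0,0,0],0],
    [[0,0,0],0],
    [[0,0,0],0],
    [[0,0,0],0],
    [[0,0,0],0],
  ],
)

```text
time_s: 9.95
eef_pos: [0.6109, 0.0083, 0.0633]
eef_rot: [-0.021, 0.566, 0.824, -0.001]
wrist_force: [0.2, -0.3, 0.7]
opening: 0.004
```

drive_tool(
  deltas=[
    [[0,0,0],0],
    [[0,0,0],0],
    [[0,0,0],0],
    [[0,0,0],0],
    [[0,0,0],0],
    [[0,0,0],0],
    [[0,0,0],0],
    [[0,0,0],0],
    [[0,0,0],0],
    [[0,0,0],0],
  ],
)

```text
time_s: 10.95
eef_pos: [0.6109, 0.0083, 0.0633]
eef_rot: [-0.021, 0.566, 0.824, -0.001]
wrist_force: [0.6, 0.4, -1.0]
opening: 0.0
```

Held for over 4 s. Now up, and around the brick towards the tray at (0.443, 0.226).

drive_tool(
  deltas=[
    [[0,0,0.03],0],
    [[0,0,0.04],0],
    [[0,0,0.03],0],
    [[-0.04,0,0.01],0],
    [[-0.04,0,0],0],
    [[-0.04,0.01,0],0],
    [[-0.03,0.03,0],0],
    [[-0.01,0.04,0],0],
    [[0,0.04,0],0],
    [[0,0.03,0],0],
  ],
)

```text
time_s: 11.95
eef_pos: [0.4445, 0.1584, 0.1775]
eef_rot: [-0.02, 0.57, 0.822, -0.001]
wrist_force: [0.5, -0.1, -0.1]
opening: 0.001
```

Run:
```python
from h import *
c=snap('wrist','w5')
o=get_obs();print(o['eef_pos'],o['time_s'],o['q']); print(proj(c,[.443,.226,.03]))
```

```text
[0.44420174 0.16166055 0.17760851] 12.0 [ 0.07917894  0.02450093  1.89296129  0.02711343  1.25555382 -0.28959408]
[307.93674467 136.2207814 ]
```

View pics/w5.png

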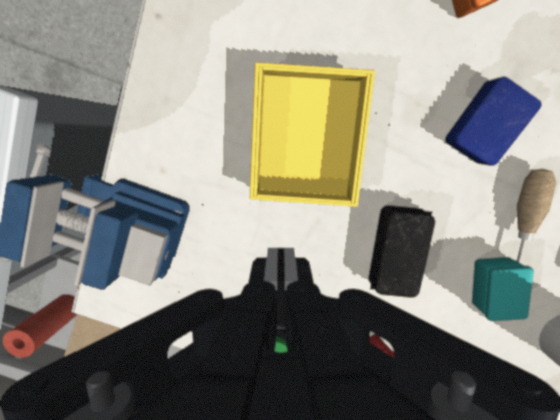

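The wrist view shows the tray's rim corners at (256,63), (374,70), (357,206) and (250,199). That puts the centre near (309,135), against a predicted (308,136), so the tray estimate is confirmed.

drive_tool(
  deltas=[
    [[0,0.03,0],0],
    [[0,0.025,-0.02],0],
    [[0,0.005,-0.03],0],
    [[0,0,-0.02],0],
    [[0,0,-0.01],0],
    [[0,0,0],0],
    [[0,0,0],0],
  ],
)

```text
time_s: 12.7
eef_pos: [0.4453, 0.226, 0.0979]
eef_rot: [-0.018, 0.567, 0.824, 0.002]
wrist_force: [0.4, -0.4, 0.2]
opening: 0.001
```

drive_tool(
  deltas=[
    [[-0.002,0,-0.015],0],
    [[0,0,-0.012],0],
    [[0,0,-0.006],0],
    [[0,0,0],0],
    [[0,0,0],0],
  ],
)

```text
time_s: 13.2
eef_pos: [0.4473, 0.2256, 0.068]
eef_rot: [-0.015, 0.568, 0.823, 0.005]
wrist_force: [0.4, -0.8, -0.2]
opening: -0.003
```

drive_tool(
  deltas=[
    [[-0.004,0,-0.006],0],
    [[0,0,0],0],
    [[0,0,0],0],
    [[0,0,0],0],
  ],
)

```text
time_s: 13.6
eef_pos: [0.4438, 0.2258, 0.0627]
eef_rot: [-0.015, 0.568, 0.823, 0.006]
wrist_force: [-0.3, 0.3, 0.2]
opening: -0.002
```

Run:
```python
from h import *
c=snap('side','s4');t=snap('top','t4')
o=get_obs();print(o['eef_pos'],o['time_s'],proj(c,o['eef_pos']),proj(c,[.443,.226,.03]))
a=np.hstack([cv2.resize(c['frame'],(400,300)),cv2.resize(t['frame'],(400,300))]);cv2.imwrite('pics/m4.png',a[:,:,::-1])
```

```text
[0.44396613 0.22582943 0.06276303] 13.7 [332.05628755 239.5763963 ] [331.87254358 259.80830675]
```

View pics/m4.png

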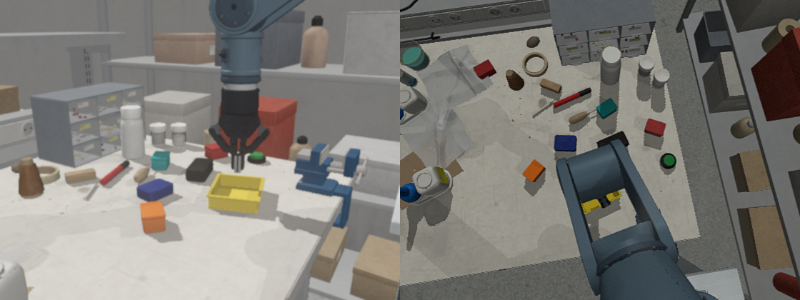

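The fingertips are centred above the tray, about 32 mm over the rim. The other objects haven't moved. Holding here.

drive_tool(
  deltas=[
    [[0,0,-0.002],0],
    [[0,0,0],0],
    [[0,0,0],0],
    [[0,0,0],0],
    [[0,0,0],0],
    [[0,0,0],0],
    [[0,0,0],0],
    [[0,0,0],0],
    [[0,0,0],0],
    [[0,0,0],0],
  ],
)

```text
time_s: 14.7
eef_pos: [0.4442, 0.2259, 0.0608]
eef_rot: [-0.014, 0.568, 0.823, 0.006]
wrist_force: [0.1, -0.5, 0.1]
opening: -0.002
```

drive_tool(
  deltas=[
    [[0,0,0],0],
    [[0,0,0],0],
    [[0,0,0],0],
    [[0,0,0],0],
    [[0,0,0],0],
    [[0,0,0],0],
    [[0,0,0],0],
    [[0,0,0],0],
    [[0,0,0],0],
    [[0,0,0],0],
  ],
)

```text
time_s: 15.7
eef_pos: [0.4442, 0.2259, 0.0608]
eef_rot: [-0.014, 0.568, 0.823, 0.006]
wrist_force: [-0.4, 1.0, -0.0]
opening: 0.004
```

drive_tool(
  deltas=[
    [[0,0,0],0],
    [[0,0,0],0],
    [[0,0,0],0],
    [[0,0,0],0],
    [[0,0,0],0],
    [[0,0,0],0],
    [[0,0,0],0],
    [[0,0,0],0],
    [[0,0,0],0],
    [[0,0,0],0],
  ],
)

```text
time_s: 16.7
eef_pos: [0.4442, 0.2259, 0.0608]
eef_rot: [-0.014, 0.568, 0.823, 0.006]
wrist_force: [-0.0, 0.1, 0.3]
opening: -0.0
```

drive_tool(
  deltas=[
    [[0,0,0],0],
    [[0,0,0],0],
    [[0,0,0],0],
    [[0,0,0],0],
    [[0,0,0],0],
    [[0,0,0],0],
    [[0,0,0],0],
    [[0,0,0],0],
    [[0,0,0],0],
    [[0,0,0],0],
  ],
)

```text
time_s: 17.7
eef_pos: [0.4442, 0.2259, 0.0608]
eef_rot: [-0.014, 0.568, 0.823, 0.006]
wrist_force: [1.2, 0.5, 0.4]
opening: 0.0
```

```bash
python3 -c "
from h import *
o=get_obs();print(o['eef_pos'],o['time_s'],o['wrist_force']);print(hand_in())"
```

```text
[0.44421589 0.22589854 0.06078069] 17.7 [1.19599215 0.45605958 0.41563401]
the job is handed in; nothing more can be done
None
```

I pressed the green button fully down and let it go, then pointed at the red tin and at the yellow tray in that order. I handed the job in at 17.7 s.

- **Button:** the push bottomed out at about 39 N on the fingertips. That is far more than the 5 N needed and close to the 40 N limit, which applies to the arm and gripper body. Pictures afterwards showed the button back up.
- **Tin:** I held about 29 mm above the lid for about 4 s, roughly 2 mm from its centre by the wrist camera.
- **Tray:** I held about 31 mm above the rim for about 4 s, within about 2 mm of the estimated centre.
- **Contact:** apart from the button press, the wrist force read about 2 N or less whenever I checked it. No other object had moved in the pictures.

**Disagreements:**
- The side and top cameras differed by about 8 mm on the tin's position. I took a value close to the top camera's, and the wrist view agreed with it.
- An automatic outline fit for the tin came out poor, so I dropped it and used the lid corners.
- The tool leaned about 2 to 2.5° from vertical during the pointing.

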